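Reload a spring-fed dishwasher tablet dispenser

TASK

Load both loose tablets into the spring-fed dispenser: draw its follower back without straining it and park it on its side catch, wherever that is clamped, then lay the tablets flat in the track ahead of it, wide side across. With both in, unhook the follower and ease it forward, not letting it snap or crush them, until it rests by its own spring on the row of two pushed up against the front stop. Do not disturb the mug, bottle or screwdriver.

Things in the scene. Friction and masses are not known exactly. Their poses are not given: they have to be found in the camera images.
- dispenser: Fixed dispenser: aluminium base 216 mm long (its y) by 100 mm (x -36 to +64), 6 mm thick; origin on the worktop at mid-track, z up. White track along y: floor 6 mm above the worktop, inner width 44 mm (x -22 to +22), side walls 4 mm thick, tops 15 mm above the worktop. The follower is pulled to +y; its spring drives it to -y. End plate 26 mm high at y 100 to 106 mm.
- track_front (a point): Middle of the track floor at the inner face of the front stop, at dispenser y = -95 mm, 6 mm above the worktop; the stop's top is 30 mm above the worktop. Axes as the dispenser.
- catch_strip (a point): A point of the base on the strip at dispenser x = 58, y = 0, along which the catch is clamped, at a place that differs each time and is not reported. Catch: a steel block (x 40 to 60 mm, 14 mm long in y) and, to +y of it across a 17 mm gap, a rubber stop (x 26 to 60, 12 mm long), tops 26 mm above the worktop. The stop is firm: it yields under 1 mm at 40 N.
- follower (a joint): Follower opening, m: from front stop to the pusher's front face; 0 = shut (as at the start), grows to +y, at most 0.135. Spring 0.5 N when shut plus 80 N per m; damping 14 N s/m. Pulled back in its lane, the lug meets the rubber stop at an opening between 0.087 and 0.128: feel for it. Let go from far back, it snaps forward at over 0.5 m/s.
- handle (a joint): Sideways shift of tab and lug on the follower, m: 0 = in its lane, grows to the dispenser's +x, at most 0.016; stays where left (1 N friction). Within 5 mm before the stop it can slide to +x into the gap (10 mm or more); eased forward, the spring then holds the lug behind the steel block. To unhook: draw back 2 to 4 mm, slide back to 0, follow the spring.
- pusher: Grey front plate of the follower, 40 mm wide, 10 mm thick, 10 to 26 mm above the worktop; origin at worktop level below its front face (dispenser y = -95 mm + opening).
- lug: Steel lug, 12 x 12 mm, 17 to 27 mm above the worktop, centred 32 mm to +x of the tab's centre and joined to it by a flat arm. This origin is on the tab's centre line, 23.5 mm above the worktop. In its lane the lug passes the steel block with 2 mm to spare.
- tab: Black upright tab to grip: 26 mm in the dispenser's x, 14 mm in its y, 29.5 to 63.5 mm above the worktop. Origin under its centre, 25 mm to +y of the pusher's front face. Pinch it across its 14 mm; fingertips 31 mm or more above the worktop clear the catch.
- tab_mid (a point): Middle of the tab, 46.5 mm above the worktop; axes as the dispenser.
- tablet_a: White dishwasher tablet with a grey middle layer and round grey inset on top: 40 mm (its x) by 34 mm (its y) by 20 mm high, about 35 g, lying flat; origin under its centre. In the track its 40 mm runs across; its upper 11 mm stands above the walls. Two in a row take 68 mm of track.
- tablet_b: A second tablet, the same as tablet_a.
- mug: White mug, 76 mm across, 85 mm high, loose bystander; origin under its centre.
- soap: Clear bottle, 60 mm across, 170 mm high, loose bystander; origin under its centre.
- screwdriver: Screwdriver lying on the worktop, black handle, loose bystander; origin under it.
Things that resemble listed ones, but are neither listed nor needed, are in the scene too. Several things look just like the dispenser: the one meant starts farthest from the robot's base. What is shaped like the tablet_b but orange is not meant.

How it is judged:
By the outcome, as a careful person would: the job done as asked, in the order asked, and still so for the second after the job is handed in, with the robot touching nothing.
It also fails if it takes over 72 s, if anything falls off the work surface, if the arm or the gripper's body presses on something with over 40 N, if the wrist force passes 120 N, or if a joint passes its speed limit or range.

ROBOT

A 6-joint arm with a two-finger parallel gripper is mounted at the origin on the work surface. World frame = base frame: x ahead of the robot, y to its left, z up, the work surface at z = 0. Lengths are in mm, angles in rad, forces in N, time in s.
With the tool pointing down it reaches from about 275 to 1000 mm from the base axis. Payload 8.4 kg.
Tool frame: the origin (TCP) lies between the finger pads; the fingertips stand r.finger_overhang ahead of it and the grasp point (between the pads) is the TCP (r.finger_overhang is the distance from the TCP to the fingertips, in mm); z points along the fingers, y is the line along which they close (so a half turn about z gives the same grasp; the last joint's range is limited). The gripper opens to 85 mm and grips with 20 to 120 N. Pads are 22 mm wide; open, the fingers measure 114 mm over their backs; the gripper's body (76 mm by 85 mm) begins 54 mm behind the grasp point. The pads swing forward as they close: fully open they stand 13 mm farther back than shut.
Start: joints at [1.347, 0.353, 1.633, -0, 1.155, -0.002], TCP at [137.489, 609.692, 250.281] pointing down, gripper open.
Joint ranges: [-2.63, 2.63], [-0.92, 2.1], [0.06, 2.66], [-1.3, 4.44], [0, 2.69], [-3.02, 3.02]. Speed limits (rad/s): [2.22, 2.22, 2.79, 3.14, 3.14, 3.14].

INTERFACE

Orientations are given as [roll, pitch, yaw] about the fixed x, y, z axes, in that order (R = Rz(yaw) Ry(pitch) Rx(roll)).
In Python, from rig import r, cams, sign_off gives the robot as it stands.
- The arm moves only by the shell command python3 -m crank 'ROWS' [FORCE]. ROWS is JSON, a list of rows, each a list of 7 numbers: the shift along the tool's x, y, z in m, then the turn, a rotation vector about the tool's x, y, z in rad, then the closure, from 0 (fully open) to 1 (shut). In form: [[dx, dy, dz, ax, ay, az, gripper], ...]. A call has 1 to 5 rows; each row is the pose to reach, as a shift and turn from the pose commanded when the call began, along the tool's axes at that moment; what a row does not reach only later rows make up. A row lasts 1/10 s, in which the tool goes at most 50 mm and 8.59 degrees, less where a joint would pass 70% of its speed; a pose out of reach is approached as far as the arm can. A call with a gripper value outside its range is refused whole. The fingers move at their own pace and stop on an object; FORCE is the grip in N (left out, the last holds). Time passes only in rows, so rows that repeat a pose let the fingers close. It gives the time, the measured TCP pose, the force, the opening and the grip force at its end, in the units of the state.
- r.sense(): the state, without advancing time (a new reading comes with each control period).
- cams.grab_frame(name): name is "scene" or "top" or "wrist"; returns a dict with "image" (384x512x3 uint8, red, green, blue), "fx", "fy", "cx", "cy" (pixels), "D" ([k1, k2, p1, p2, k3] as OpenCV has them; the pictures are not rectified), "position" and "orientation" of the camera in the world. Camera axes: x right, y down, z forward; pixel columns grow to the right and rows downward; lengths in mm; the calibration is good to about 2 mm. A picture is of the moment at which its call begins. There is no depth.
- sign_off(): hands the job in; it is judged then, once.
The state is a dict: "clock": time; "qpos": joint angles; "qvel": joint speeds; "joint_efforts": joint torques, N m; "eef_pos": TCP position; "tcp_rot": TCP orientation; "contact_force": force on the tool from outside, world axes, zero at the start; "wrist_torque": the same for the moment, N m; "opening": opening from 0.0 (shut) to 1.0 (fully open); "grasp_force": force on a finger pad.
Only numpy, scipy, OpenCV 4.12 (cv2) and the standard library are available. Lean on these libraries where they do the work, as an engineer would, in place of code of your own. Each camera call takes 0.05 s, during which the arm holds its last target. There are 200 camera calls.

## Working session

There is one attempt and no reset: what is moved stays moved. The work goes in short steps, Python scripts to look and compute and a shell command to move; the robot and the scene stay as the last step left them, time stands still between calls to the robot, and variables do not carry over. Pictures are saved under pics/ and viewed, at most 10 in all, crops included, and the job is handed in when it is done.

```bash
ls; mkdir -p pics; python3 - <<'E'
from rig import r,cams
import cv2
print(r.sense(), r.finger_overhang)
for n in ("scene","top"):
    f=cams.grab_frame(n); cv2.imwrite(f"pics/{n}0.png",f["image"][:,:,::-1])
    print({k:v for k,v in f.items() if k!="image"})
E
```

```text
pics
{'clock': 0.0, 'qpos': array([ 1.34660084e+00,  3.53658207e-01,  1.63414478e+00, -2.14947285e-05,
        1.15519190e+00, -2.40654591e-03]), 'qvel': array([ 0.00086989, -0.00024612,  0.0006912 ,  0.00102701, -0.00023612,
       -0.00065278]), 'joint_efforts': array([ 1.26798572e-03, -6.05269575e+01, -3.42061508e+01,  6.07464312e-05,
        9.59143013e-03, -8.84466772e-06]), 'eef_pos': array([137.39374823, 609.2462158 , 249.55082489]), 'tcp_rot': array([-3.14019038e+00,  1.62781672e-05,  2.91981242e+00]), 'contact_force': array([-0.43261202,  0.19927328,  0.06458329]), 'wrist_torque': array([ 0.00295111, -0.02025944, -0.03764036]), 'grasp_force': 0.0, 'opening': 0.9971262102005674} 19.0
{'fx': 367.1344332622778, 'fy': 367.1344332622778, 'cx': 254.54008168237087, 'cy': 195.46532047967793, 'D': array([-0.01164299,  0.        ,  0.        ,  0.        ,  0.        ]), 'position': array([1253.37582239,   -3.75766387,  692.14866653]), 'orientation': array([-2.25542685,  0.00901987,  1.59938338])}
{'fx': 401.0380293506426, 'fy': 401.0380293506426, 'cx': 256.75473201843937, 'cy': 194.98967704577558, 'D': array([-0.04654281,  0.        ,  0.        ,  0.        ,  0.        ]), 'position': array([ 447.70739689,  -25.25843344, 1188.86206783]), 'orientation': array([-3.07338985,  0.01903033, -1.58801338])}
```

View pics/top0.png

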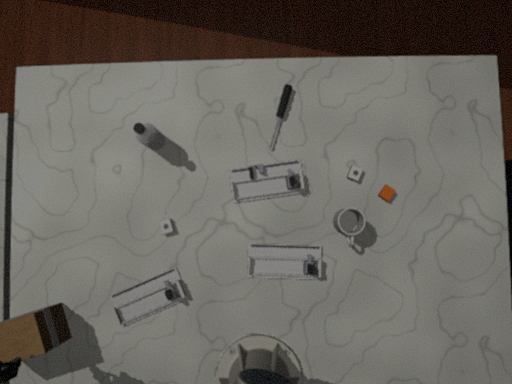

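View pics/scene0.png

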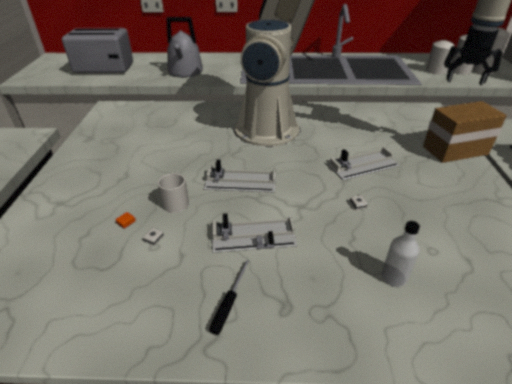

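The top view shows the target dispenser around (267,180) with its tab at (293,180) and catch near (258,170). The white tablets are at (355,173) and (168,227), the orange decoy at (388,193) and the mug at (350,220). I'll zoom in to get dispenser corners.

```bash
cat > h.py <<'E'
import numpy as np, cv2
from scipy.spatial.transform import Rotation as R
def ray(f,uv):
    K=np.array([[f["fx"],0,f["cx"]],[0,f["fy"],f["cy"]],[0,0,1]])
    n=cv2.undistortPoints(np.array(uv,float).reshape(-1,1,2),K,f["D"]).reshape(-1,2)
    return (R.from_euler("xyz",f["orientation"]).as_matrix()@np.c_[n,np.ones(len(n))].T).T
def p2w(f,uv,z):
    d=ray(f,uv); return f["position"]+d*((z-f["position"][2])/d[:,2])[:,None]
def w2p(f,P):
    K=np.array([[f["fx"],0,f["cx"]],[0,f["fy"],f["cy"]],[0,0,1]])
    M=R.from_euler("xyz",f["orientation"]).as_matrix().T
    return cv2.projectPoints(np.array(P,float).reshape(-1,1,3),cv2.Rodrigues(M)[0],-M@f["position"],K,f["D"])[0].reshape(-1,2)
E
python3 - <<'E'
from rig import cams
from h import *
f=cams.grab_frame("top"); I=f["image"][:,:,::-1]
c=cv2.resize(I[150:215,225:312],None,fx=8,fy=8,interpolation=cv2.INTER_CUBIC)
cv2.imwrite("pics/c1.png",c)
print(p2w(f,[(355,173),(168,227),(388,193),(350,220)],20).round(), p2w(f,[(293,180)],60).round())
E
```

```text
[[ 587. -293.   20.]
 [ 439.  257.   20.]
 [ 527. -388.   20.]
 [ 450. -274.   20.]] [[ 566. -108.   60.]]
```

View pics/c1.png

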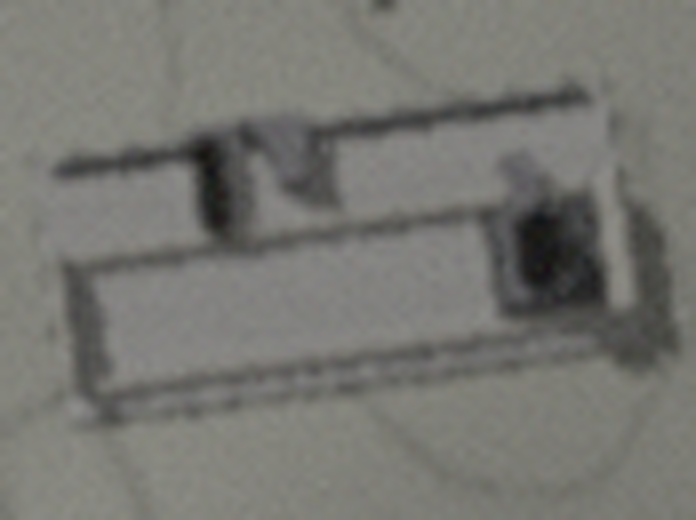

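The crop shows base corners at about (52,165), (598,88) and (78,425). The black stop is at (218,185), the steel block at (295,165) and the tab at (540,245). Next I'll fit the pose and plan.

```bash
python3 - <<'E'
from rig import cams,r
from h import *
f=cams.grab_frame("top")
g=lambda u,v:(225+(u+.5)/8-.5,150+(v+.5)/8-.5)
C=p2w(f,[g(52,165),g(598,88),g(78,425)],6)[:,:2]
print(C.round(1),np.linalg.norm(C[0]-C[1]),np.linalg.norm(C[0]-C[2]))
# local pts (64,108),(64,-108),(-36,108): rigid fit
L=np.array([[64,108],[64,-108],[-36,108]],float)
Lc=L-L.mean(0);Cc=C-C.mean(0)
U,S,V=np.linalg.svd(Lc.T@Cc);Rm=(V.T@U.T)
th=np.arctan2(Rm[1,0],Rm[0,0]);o=C.mean(0)-Rm@L.mean(0)
print("origin",o,"th",th)
for n,p in dict(tab=(0,-70),stop=(43,0)).items(): print(n,o+Rm@p)
print(o+Rm@np.array([0,-70.]), p2w(f,[g(540,245)],63)[:,:2], "stop y,block y", ((p2w(f,[g(218,185),g(290,160)],26)[:,:2]-o)@Rm).round(1))
E
```

```text
[[ 604.2   71. ]
 [ 629.1 -132.3]
 [ 507.3   62.6]] 204.85190880572677 97.286468093776
origin [554.06567307 -38.9874763 ] th 0.11992113243808727
tab [ 562.44004653 -108.4847415 ]
stop [596.75685026 -33.84321832]
[ 562.44004653 -108.4847415 ] [[ 564.94584707 -105.37554451]] stop y,block y [[44.4 42.8]
 [49.9 15.5]]
```

```bash
for i in 1 2 3; do python3 -m crank '[[-0.172,-0.181,0,0,0,0,0],[-0.172,-0.181,0,0,0,0,0],[-0.172,-0.181,0,0,0,0,0],[-0.172,-0.181,0,0,0,0,0],[-0.172,-0.181,0,0,0,0,0]]' 60; done; python3 -m crank '[[0,0,0,0,0,-0.15,0],[0,0,0,0,0,-0.3,0],[0,0,0,0,0,-0.34,0],[0,0,0,0,0,-0.34,0]]'
```

```text
clock: 0.7
eef_pos: [266.0, 393.5, 250.2]
tcp_rot: [3.142, 0.0, 2.92]
contact_force: [0.4, 0.6, 0.8]
opening: 1.002
grasp_force: 0.0
clock: 1.2
eef_pos: [394.0, 179.0, 250.5]
tcp_rot: [3.141, 0.001, 2.92]
contact_force: [0.5, 1.4, -0.1]
opening: 0.998
grasp_force: 0.0
clock: 1.7
eef_pos: [522.1, -35.7, 250.4]
tcp_rot: [3.141, 0.0, 2.919]
contact_force: [0.3, 0.9, 0.2]
opening: 0.999
grasp_force: 0.0
clock: 2.1
eef_pos: [521.3, -33.7, 250.1]
tcp_rot: [3.142, -0.0, -3.023]
contact_force: [1.1, 0.3, -0.3]
opening: 1.001
grasp_force: 0.0
```

```bash
python3 - <<'E'
from rig import cams
from h import *
import pickle
f=cams.grab_frame("wrist"); cv2.imwrite("pics/w1.png",f["image"][:,:,::-1]); pickle.dump(f,open("w1.pkl","wb"))
print(f["position"],f["orientation"],f["fx"],f["D"])
E
```

```text
[440.48796095 -43.97120424 374.43519056] [2.81735097e+00 1.26633790e-04 1.68857967e+00] 275.5297209471201 [-0.05536976  0.          0.          0.          0.        ]
```

View pics/w1.png

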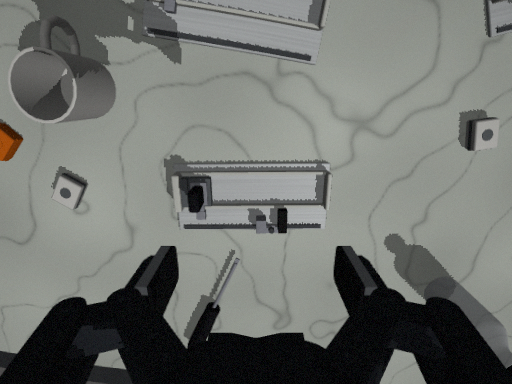

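The wrist view covers everything: dispenser (255,195), tab (196,197), block (262,224), stop (282,219), tablets at (70,190) and (482,134), and the screwdriver at (215,300). I'll make a magnified composite for sub-pixel corners.

```bash
python3 - <<'E'
from h import *
import pickle
f=pickle.load(open("w1.pkl","rb")); I=f["image"][:,:,::-1]
k=lambda x0,y0,w,h,s:cv2.resize(I[y0:y0+h,x0:x0+w],None,fx=s,fy=s,interpolation=cv2.INTER_CUBIC)
o=np.zeros((600,800,3),np.uint8)
o[:340]=k(170,155,160,68,5); o[:340]=0
o[:350,:]=cv2.resize(I[158:158+70,170:170+160][:,:],(800,350),interpolation=cv2.INTER_CUBIC)
o[350:,:300]=k(45,165,50,41,6)[:250*1,:300][:250] if False else cv2.resize(I[168:210,45:95],(300,252),interpolation=cv2.INTER_CUBIC)[:250]
o[350:,320:620]=cv2.resize(I[112:154,455:505],(300,252),interpolation=cv2.INTER_CUBIC)[:250]
cv2.imwrite("pics/c2.png",o)
E
```

```text
(no output)
```

View pics/c2.png

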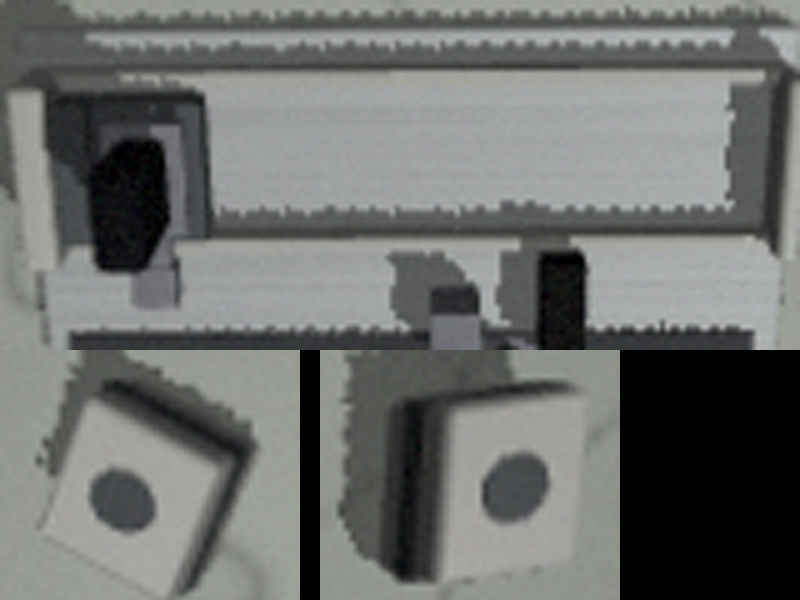

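```bash
cat > fit.py <<'E'
from h import *
import pickle
from scipy.optimize import least_squares
f=pickle.load(open("w1.pkl","rb"))
d=lambda u,v:np.array([170+(u+.5)/5-.5,158+(v+.5)/5-.5])
# local pt guess along edge, pixel, axis constrained(0=u,1=v)
obs=[((22,-40,15),d(230,237),1),((22,90,15),d(740,235),1),((-26,-40,15),d(230,73),1),((-26,90,15),d(740,68),1),
((5,-95,30),d(50,180),0),((5,100,26),d(779,160),0),((45,-108,6),d(48,310),0),((45,108,6),d(779,300),0)]
def W(p,L):
    c,s=np.cos(p[2]),np.sin(p[2]); L=np.atleast_2d(np.array(L,float))
    return np.c_[p[0]+c*L[:,0]-s*L[:,1],p[1]+s*L[:,0]+c*L[:,1],L[:,2]]
def res(p): 
    q=w2p(f,W(p,[o[0] for o in obs])); return [q[i,o[2]]-o[1][o[2]] for i,o in enumerate(obs)]
s=least_squares(res,[554,-39,.12],loss="soft_l1",x_scale=[1,1,.01])
p=s.x
if __name__=="__main__":
    print(p,np.round(res(p),2))
    print("tab",W(p,(0,-70,46)))
    M=np.array([[np.cos(p[2]),-np.sin(p[2])],[np.sin(p[2]),np.cos(p[2])]])
    def loc(u,v,z): return ((p2w(f,[d(u,v)],z)[:,:2]-p[:2])@M).round(1)
    print("stop face",loc(538,300,26),"block +y",loc(480,290,26),"-y",loc(432,290,26),"tab",loc(128,200,63))
    for C,off in ((((95,398),(222,460),(170,597),(40,530)),(0,45)),(((445,402),(585,393),(572,570),(437,580)),(320,455))):
        y0=168 if off[1]==45 else 112
        q=p2w(f,[(off[1]+(u-off[0]+.5)/6-.5,y0+(v-350+.5)/6-.5) for u,v in C],20)[:,:2]
        e=np.roll(q,-1,0)-q
        print("tablet",q.mean(0).round(1),np.linalg.norm(e,axis=1).round(1),np.arctan2(e[:,1],e[:,0]).round(3))
E
python3 fit.py
```

```text
[ 5.57516011e+02 -3.62682456e+01  1.27761341e-01] [ 0.39 -0.09 -0.14 -0.03  0.24  0.17 -1.21  0.36]
tab [[ 566.43499421 -105.69771868   46.        ]]
stop face [[36.5 35.4]] block +y [[33.3 19.4]] -y [[33.2  6.3]] tab [[ -6.9 -66.5]]
tablet [ 589.  -292.1] [31.3 39.4 33.3 38.4] [ 1.193 -0.415 -1.982  2.675]
tablet [442.2 263.5] [32.8 39.4 32.6 39.4] [ 1.775  0.3   -1.367 -2.834]
```

```bash
python3 -m crank '[[-0.036,-0.077,0,0,0,-0.009,0],[-0.036,-0.077,0.05,0,0,-0.009,0],[-0.036,-0.077,0.1,0,0,-0.009,0.3],[-0.036,-0.077,0.14,0,0,-0.009,0.4],[-0.036,-0.077,0.15,0,0,-0.009,0.4]]' 60;  python3 -m crank '[[0,0,0.02,0,0,0,0.4],[0,0,0.04,0,0,0,0.4],[0,0,0.046,0,0,0,0.4],[0,0,0.046,0,0,0,0.4]]'; python3 - <<'E'
from rig import cams
import cv2
f=cams.grab_frame("wrist"); cv2.imwrite("pics/w2.png",f["image"][:,:,::-1])
E
```

```text
clock: 2.65
eef_pos: [562.7, -105.2, 95.4]
tcp_rot: [3.139, -0.008, -3.016]
contact_force: [0.1, -0.6, 0.5]
opening: 0.598
grasp_force: 0.0
clock: 3.05
eef_pos: [566.4, -105.5, 54.9]
tcp_rot: [3.142, -0.0, -3.014]
contact_force: [-0.4, -0.0, -0.6]
opening: 0.604
grasp_force: 0.0
```

View pics/w2.png

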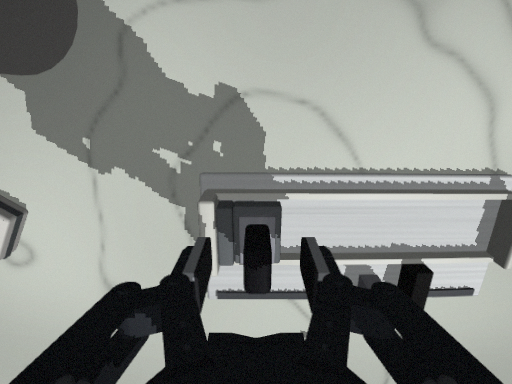

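Tab at (257,258) sits centred between the fingers (210 and 310). I'll close and draw back.

```bash
python3 -m crank '[[0,0,0,0,0,0,1],[0,0,0,0,0,0,1],[0,0,0,0,0,0,1],[0,0,0,0,0,0,1],[0,0,0,0,0,0,1]]' 60; python3 -m crank '[[0,0.01,0,0,0,0,1],[0,0.025,0,0,0,0,1],[0,0.04,0,0,0,0,1],[0,0.05,0,0,0,0,1],[0,0.05,0,0,0,0,1]]'; python3 -m crank '[[0,0.01,0,0,0,0,1],[0,0.02,0,0,0,0,1],[0,0.03,0,0,0,0,1],[0,0.035,0,0,0,0,1],[0,0.035,0,0,0,0,1]]'
```

```text
clock: 3.6
eef_pos: [566.8, -105.1, 55.5]
tcp_rot: [3.141, 0.001, -3.015]
contact_force: [-0.5, 4.7, 7.5]
opening: 0.155
grasp_force: 61.4
clock: 4.1
eef_pos: [560.9, -55.8, 55.5]
tcp_rot: [-3.14, 0.002, -3.013]
contact_force: [-0.2, -4.7, 5.4]
opening: 0.152
grasp_force: 61.1
clock: 4.6
eef_pos: [556.7, -21.8, 55.5]
tcp_rot: [-3.14, 0.003, -3.013]
contact_force: [1.0, -7.2, 4.7]
opening: 0.154
grasp_force: 61.0
```

```bash
python3 -m crank '[[0,0.004,0,0,0,0,1],[0,0.008,0,0,0,0,1],[0,0.010,0,0,0,0,1],[0,0.010,0,0,0,0,1]]'; for i in 1 2 3 4; do python3 -m crank '[[0,0.001,0,0,0,0,1],[0,0.0015,0,0,0,0,1],[0,0.0015,0,0,0,0,1]]' | grep -E 'eef|contact'; done
```

```text
clock: 5.0
eef_pos: [555.5, -12.4, 55.5]
tcp_rot: [-3.14, 0.003, -3.014]
contact_force: [0.5, -7.6, 5.2]
opening: 0.153
grasp_force: 61.0
eef_pos: [555.4, -11.1, 55.5]
contact_force: [0.2, -7.8, 4.6]
eef_pos: [555.2, -9.6, 55.5]
contact_force: [1.3, -8.0, 4.7]
eef_pos: [555.0, -8.2, 55.5]
contact_force: [1.5, -8.7, 4.3]
eef_pos: [554.8, -6.7, 55.5]
contact_force: [1.2, -7.8, 5.1]
```

```bash
for i in 1 2 3 4; do python3 -m crank '[[0,0.0005,0,0,0,0,1],[0,0.001,0,0,0,0,1],[0,0.001,0,0,0,0,1]]' | grep -E 'eef|contact'; done
```

```text
eef_pos: [554.7, -5.7, 55.5]
contact_force: [1.4, -7.9, 6.2]
eef_pos: [554.6, -4.8, 55.5]
contact_force: [0.4, -8.7, 4.9]
eef_pos: [554.5, -4.5, 55.5]
contact_force: [0.7, -14.0, 5.1]
eef_pos: [554.5, -4.3, 55.5]
contact_force: [2.5, -19.2, 4.4]
```

Stop felt (force rose to 19 N). Backing off about 2.5 mm and sliding into the gap.

```bash
python3 -m crank '[[0,-0.002,0,0,0,0,1],[0,-0.004,0,0,0,0,1],[0,-0.004,0,0,0,0,1]]' | grep -E 'eef|contact'; python3 -m crank '[[-0.004,0,0,0,0,0,1],[-0.008,0,0,0,0,0,1],[-0.012,0,0,0,0,0,1],[-0.014,0,0,0,0,0,1],[-0.014,0,0,0,0,0,1]]' | grep -E 'eef|contact'
```

```text
eef_pos: [554.8, -7.0, 55.5]
contact_force: [0.5, -8.5, 5.0]
eef_pos: [568.9, -5.0, 55.5]
contact_force: [1.9, -8.4, 4.4]
```

```bash
for i in 1 2 3 4; do python3 -m crank '[[0,-0.0005,0,0,0,0,1],[0,-0.001,0,0,0,0,1],[0,-0.001,0,0,0,0,1]]' | grep -E 'eef|contact'; done
```

```text
eef_pos: [569.0, -6.0, 55.5]
contact_force: [1.6, -8.9, 3.4]
eef_pos: [569.1, -7.0, 55.5]
contact_force: [1.7, -8.0, 4.8]
eef_pos: [569.2, -7.9, 55.5]
contact_force: [1.4, -8.4, 5.1]
eef_pos: [569.2, -8.1, 55.5]
contact_force: [1.5, -3.1, 6.6]
```

```bash
python3 -m crank '[[0,0,0,0,0,0,0.7],[0,0,0,0,0,0,0.5],[0,0,0,0,0,0,0.5],[0,0,0,0,0,0,0.5]]' | grep -E 'eef|contact|open'; python3 -m crank '[[0,0,-0.03,0,0,0,0.5],[0,0,-0.08,0,0,0,0.5],[0,0,-0.11,0,0,0.15,0.4],[0,0,-0.11,0,0,0.3,0.4],[0,0,-0.11,0,0,0.45,0.4]]' | grep -E 'eef|contact|rot'; python3 - <<'E'
from rig import cams
import cv2
f=cams.grab_frame("wrist"); cv2.imwrite("pics/w3.png",f["image"][:,:,::-1])
E
```

```text
eef_pos: [567.5, -7.6, 54.1]
contact_force: [0.2, -0.5, -0.4]
opening: 0.503
eef_pos: [568.4, -7.6, 165.7]
tcp_rot: [3.141, 0.002, 2.813]
contact_force: [-0.4, 1.5, 0.1]
```

View pics/w3.png

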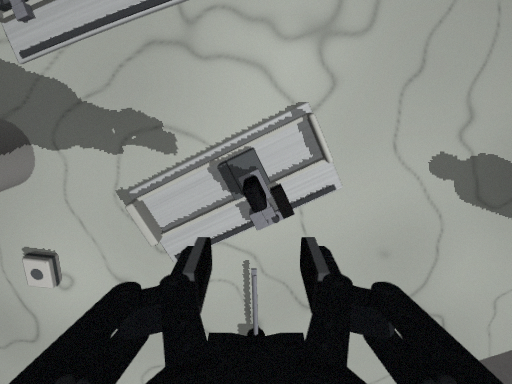

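The lug is behind the block and the follower is parked at (240,175). Next, tablet A.

```bash
python3 -m crank '[[-0.02,-0.045,0,0,0,0.15,0.2],[-0.038,-0.09,0,0,0,0.3,0.2],[-0.057,-0.135,0,0,0,0.45,0.2],[-0.076,-0.18,0,0,0,0.6,0.2],[-0.095,-0.225,0,0,0,0.75,0.2]]' | grep clock;  python3 -m crank '[[0,0,0,0,0,0.15,0.2],[0,0,0,0,0,0.3,0.2],[0,0,0,0,0,0.45,0.2],[0,0,0,0,0,0.6,0.2],[0,0,0,0,0,0.75,0.2]]' | grep -E 'eef|rot|open'; cat > go.py <<'E'
# print shift (m) and az from measured pose to x y z yaw
import sys,numpy as np
from rig import r
s=r.sense(); t=np.array(list(map(float,sys.argv[1:4]))); yaw=float(sys.argv[4]); y=s["tcp_rot"][2]
d=t-s["eef_pos"]; print(s["eef_pos"].round(1),s["tcp_rot"].round(3))
print(np.round([(d[0]*np.cos(y)+d[1]*np.sin(y))/1e3,(d[0]*np.sin(y)-d[1]*np.cos(y))/1e3,-d[2]/1e3,-((yaw-y+np.pi)%(2*np.pi)-np.pi)],4))
E
python3 go.py 589 -292.1 110 1.154
```

```text
clock: 10.85
eef_pos: [586.2, -251.2, 163.7]
tcp_rot: [-3.141, -0.0, 1.316]
opening: 0.799
[ 586.2 -251.2  163.7] [-3.141 -0.     1.316]
[-0.0389  0.013   0.0537  0.1618]
```

```bash
python3 -m crank '[[-0.0389,0.013,0,0,0,0.15,0.25],[-0.0389,0.013,0.02,0,0,0.1618,0.25],[-0.0389,0.013,0.0537,0,0,0.1618,0.25],[-0.0389,0.013,0.0537,0,0,0.1618,0.25]]' | grep -E 'eef|rot|open'; python3 - <<'E'
from rig import cams
from h import *
f=cams.grab_frame("wrist"); cv2.imwrite("pics/w4.png",f["image"][:,:,::-1])
print(f["position"],w2p(f,[[589,-292.1,20]]))
E
```

```text
eef_pos: [586.4, -290.9, 106.2]
tcp_rot: [-3.134, -0.0, 1.159]
opening: 0.753
[ 620.74292262 -216.74073567  230.49741338] [[258.90642757 205.50557749]]
```

View pics/w4.png

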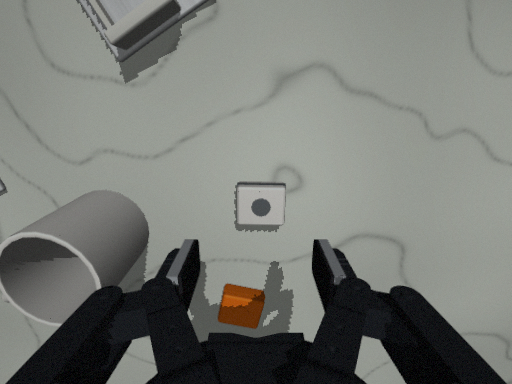

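Tablet A is at (261,207), squared to the gripper and within 2 px of prediction; the mug (75,250) and orange decoy (242,305) are clear. Now descend and grip.

```bash
python3 -m crank '[[0,0,0.03,0,0,0,0.25],[0,0,0.06,0,0,0,0.25],[0,0,0.075,0,0,0,0.25],[0,0,0.075,0,0,0,0.25],[0,0,0.075,0,0,0,0.25]]' | grep -E 'eef|contact|open'; python3 go.py 589 -292.1 29 1.154
```

```text
eef_pos: [590.2, -292.4, 36.8]
contact_force: [0.6, 0.5, 0.6]
opening: 0.749
[ 590.2 -292.4   36.8] [3.141 0.    1.158]
[-0.0002 -0.0012  0.0078  0.0036]
```

```bash
python3 -m crank '[[0,0,0.004,0,0,0,0.25],[0,0,0.0075,0,0,0,0.25],[0,0,0.0075,0,0,0,0.4],[0,0,0.0075,0,0,0,0.7],[0,0,0.0075,0,0,0,0.7]]' 40| grep -E 'eef|contact|open|grasp';python3 -m crank '[[0,0,0,0,0,0,0.7],[0,0,0,0,0,0,0.7]]' 40| grep -E 'eef|contact|open|grasp'; python3 - <<'E'
from rig import cams
from h import *
f=cams.grab_frame("wrist"); cv2.imwrite("pics/w5.png",f["image"][150:384,100:420,::-1])
E
```

```text
eef_pos: [589.7, -292.3, 28.6]
contact_force: [0.3, 0.1, 3.5]
opening: 0.456
grasp_force: 40.6
eef_pos: [589.7, -292.3, 28.6]
contact_force: [-1.0, 0.9, 6.5]
opening: 0.454
grasp_force: 40.8
```

View pics/w5.png

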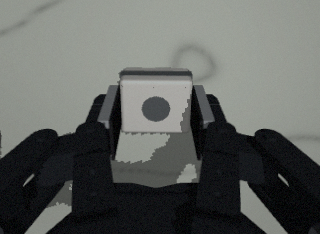

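```bash
python3 -m crank '[[0,0,-0.02,0,0,0,0.7],[0,0,-0.05,0,0,0,0.7],[0,0,-0.065,0,0,0,0.7]]' | grep -E 'grasp'; python3 go.py 566.9 -109.7 94 1.699
```

```text
grasp_force: 40.4
[ 590.2 -292.6   95. ] [3.139 0.    1.157]
[ 0.1581 -0.0949  0.001  -0.542 ]
```

```bash
python3 -m crank '[[0.04,-0.024,0,0,0,-0.15,0.7],[0.08,-0.048,0,0,0,-0.3,0.7],[0.12,-0.072,0,0,0,-0.4,0.7],[0.150,-0.090,0,0,0,-0.5,0.7],[0.158,-0.095,0,0,0,-0.542,0.7]]' | grep -E 'grasp';python3 -m crank '[[0,0,0.01,0,0,0,0.7],[0,0,0.015,0,0,0,0.7],[0,0,0.015,0,0,0,0.7]]' | grep -E 'grasp'; python3 go.py 566.9 -109.7 79 1.699; python3 - <<'E'
from rig import cams
from h import *
f=cams.grab_frame("wrist"); I=f["image"][:,:,::-1]
cv2.imwrite("pics/w6.png",cv2.resize(I[100:350,120:400],None,fx=2.4,fy=2.4))
from fit import p,W
g=lambda P:((w2p(f,W(p,P))-[120,100])*2.4).round()
print(g([(-22,-30,15),(22,-30,15),(-22,20,15),(22,20,15)]), "tablet expected at z", g([(-20,-57,72),(20,-57,72)]))
E
```

```text
grasp_force: 40.4
grasp_force: 40.4
[ 565.5 -110.4   76.8] [-3.14  -0.     1.697]
[ 0.0005  0.0015 -0.0022 -0.0024]
[[252. 137.]
 [406. 137.]
 [245. -50.]
 [412. -51.]] tablet expected at z [[238. 312.]
 [422. 312.]]
```

View pics/w6.png

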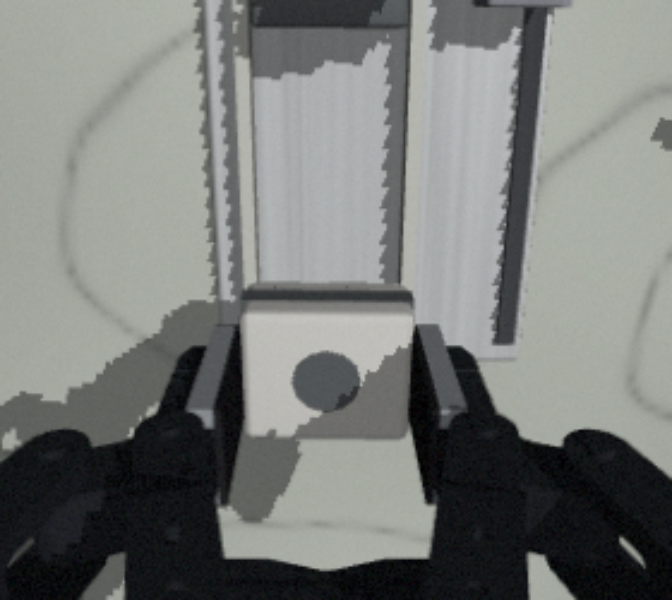

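```bash
python3 -m crank '[[0,0,0.01,0,0,0,0.7],[0,0,0.02,0,0,0,0.7],[0,0,0.03,0,0,0,0.7],[0,0,0.03,0,0,0,0.7]]' | grep -E 'contact'; python3 go.py 566.9 -109.7 36 1.699
```

```text
contact_force: [1.0, -0.0, -0.8]
[ 564.7 -109.2   46.2] [-3.139e+00 -1.000e-03  1.699e+00]
[-0.0007  0.0021  0.0102 -0.0003]
```

```bash
python3 -m crank '[[0,0.0017,0,0,0,0,0.7],[0,0.0017,0.003,0,0,0,0.7],[0,0.0017,0.006,0,0,0,0.7],[0,0.0017,0.006,0,0,0,0.7]]' | grep -E 'eef|contact'; for i in 1 2 3; do python3 -m crank '[[0,0,0.001,0,0,0,0.7],[0,0,0.002,0,0,0,0.7],[0,0,0.002,0,0,0,0.7]]' | grep -E 'eef|contact'; done
```

```text
eef_pos: [567.5, -109.0, 41.9]
contact_force: [0.7, -1.1, -0.2]
eef_pos: [567.6, -109.1, 40.0]
contact_force: [0.9, -0.2, -1.0]
eef_pos: [567.6, -109.1, 37.9]
contact_force: [-0.3, -0.2, -0.1]
eef_pos: [567.5, -109.1, 35.9]
contact_force: [-0.1, 0.0, -0.7]
```

```bash
python3 -m crank '[[0,0,0.0005,0,0,0,0.7],[0,0,0.001,0,0,0,0.7],[0,0,0.001,0,0,0,0.7]]' | grep -E 'eef|contact';python3 -m crank '[[0,0,0.0003,0,0,0,0.7],[0,0,0.0006,0,0,0,0.7],[0,0,0.0006,0,0,0,0.7]]' | grep -E 'eef|contact'
```

```text
eef_pos: [567.6, -109.1, 35.0]
contact_force: [0.8, -0.1, -0.6]
eef_pos: [567.7, -109.1, 34.6]
contact_force: [-0.1, 0.7, 2.4]
```

```bash
python3 -m crank '[[0,0,0,0,0,0,0.4],[0,0,0,0,0,0,0.4],[0,0,0,0,0,0,0.4]]' | grep -E 'open|contact';  python3 -m crank '[[0,0,-0.02,0,0,0,0.4],[0,0,-0.06,0,0,0,0.25],[0,0,-0.1,0,0,0,0.25],[0,0,-0.1,0,0,0,0.25]]' | grep -E 'contact'; python3 - <<'E'
from rig import cams
from h import *
f=cams.grab_frame("wrist"); I=f["image"][:,:,::-1]
cv2.imwrite("pics/w7.png",I)
from fit import p,W
print(w2p(f,W(p,[(-20,-57,26),(20,-57,26),(-20,-91,26),(20,-91,26),(0,-95,30)])).round())
E
python3 go.py 442.2 263.5 115 1.825
```

```text
contact_force: [-1.0, 0.5, -0.6]
opening: 0.6
contact_force: [0.4, -0.3, 1.2]
[[227. 175.]
 [272. 175.]
 [228. 211.]
 [271. 210.]
 [250. 216.]]
[ 569.5 -109.5  137.2] [3.136e+00 2.000e-03 1.699e+00]
[ 0.3862 -0.0786  0.0222 -0.126 ]
```

View pics/w7.png

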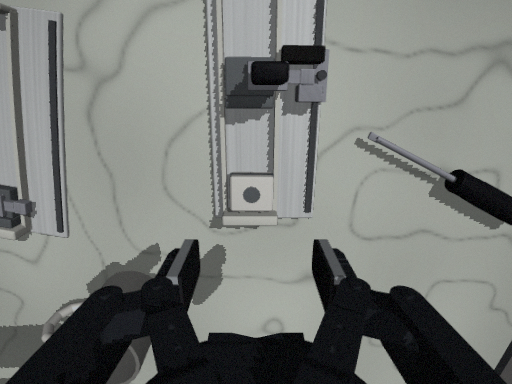

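Tablet A lies flat in the track at (251,192), just ahead of the front stop (250,218). I have used 11 picture views against the limit of 10, so I won't view any more and will work from numbers only. Next, tablet B.

```bash
python3 -m crank '[[0.05,-0.01,0,0,0,0,0.25],[0.1,-0.02,0,0,0,-0.126,0.25],[0.15,-0.03,0,0,0,-0.126,0.25],[0.2,-0.04,0,0,0,-0.126,0.25],[0.245,-0.05,0,0,0,-0.126,0.25]]' | grep clock; python3 -m crank '[[0.05,0,0,0,0,0,0.25],[0.09,0,0,0,0,0,0.25],[0.09,0,0,0,0,0,0.25],[0.09,0,0,0,0,0,0.25]]'|grep clock; python3 go.py 442.2 263.5 110 1.825;python3 - <<'E'
from rig import cams
from h import *
import cv2
f=cams.grab_frame("wrist"); I=f["image"]
u=w2p(f,[[442.2,263.5,20]])[0]; print(u)
x,y=u.astype(int); s=I[y-45:y+45,x-50:x+50].astype(int)
m=(s.min(2)>np.percentile(s.min(2),50)+25).astype(np.uint8)
n,l,st,c=cv2.connectedComponentsWithStats(m); 
for k in range(1,n):
  if st[k,4]>300:
    cc=max(cv2.findContours((l==k).astype(np.uint8),0,2)[0],key=cv2.contourArea); rc=cv2.minAreaRect(cc); b=cv2.boxPoints(rc)+[x-50,y-45]
    q=p2w(f,b,20)[:,:2]; e=np.roll(q,-1,0)-q
    print(st[k],rc,q.mean(0).round(1),np.linalg.norm(e,axis=1).round(1),np.arctan2(e[:,1],e[:,0]).round(3))
E
```

```text
clock: 17.75
clock: 18.15
[463.1 214.9 133.4] [-3.140e+00  1.000e-03  1.828e+00]
[ 0.0523 -0.0079  0.0234  0.0025]
[246.06555702 136.04228206]
```

```bash
python3 -m crank '[[0.03,-0.005,0,0,0,0,0.25],[0.0523,-0.008,0.015,0,0,0,0.25],[0.0523,-0.008,0.0234,0,0,0,0.25],[0.0523,-0.008,0.0234,0,0,0,0.25]]'|grep clock; python3 go.py 442.2 263.5 29 1.825;python3 - <<'E'
from rig import cams
from h import *
f=cams.grab_frame("wrist"); I=f["image"]
u=w2p(f,[[442.2,263.5,20]])[0]; print(u)
x,y=u.astype(int); s=cv2.cvtColor(I[y-40:y+40,x-45:x+45],cv2.COLOR_RGB2GRAY)
print(s[::4,::5])
E
```

```text
clock: 18.6
[442.6 261.5 109.6] [-3.139e+00  1.000e-03  1.825e+00]
[ 0.002   0.0001  0.0806 -0.0003]
[255.48253626 200.93998046]
[[155 152 154 153 155 157 155 159 154 143 154 156 158 155 157 158 156 154]
 [155 155 153 154 156 157 155 153 156 153 144 154 157 158 156 156 156 153]
 [155 154 155 156 157 153 156 156 158 154 150 144 155 157 154 156 155 154]
 [137 156 155 155 154 157 155 155 157 155 155 145 150 156 156 156 153 157]
 [140 149 155 154 157 114 109 102  97  97  89  85  76  73 155 155 156 156]
 [151 145 153 109  92 102 105 109 110 114 119 126 132 137 148 158 156 156]
 [155 151 144  90  86 172 171 173 172 172 175 173 176 168 143 155 152 155]
 [152 155 109  84  88 171 173 174 171 172 169 171 173 175 147 146 153 155]
 [154 153 154  89  77 171 172 171 172  94 172 173 175 174 155 144 145 153]
 [156 154 146  93  91 173 169 170  76  77  75 173 173 173 153 155 154 143]
 [156 155  95  90  92 169 171 171  72  76  76 125 172 172 152 155 157 155]
 [155 154 102  90  91 169 167 171  78  76  76 170 171 174 151 154 155 154]
 [156 155 117  92  90 167 168 171 117  75 113 170 172 174 151 156 154 156]
 [158 156 156  90  94 166 166 169 166 168 171 171 173 171 154 156 153 156]
 [159 156 155  91  90 161 169 170 168 172 168 169 173 174 152 154 156 156]
 [155 155 155 156 146 152 146 154 145 153 137 156 155 153 156 153 156 153]
 [158 156 156 157 158 156 157 154 157 158 148 152 156 154 157 154 153 154]
 [157 157 158 158 157 159 155 158 152 157 155 148 159 156 156 154 151 155]
 [157 157 159 158 156 158 158 160 156 155 155 140 150 155 155 155 154 151]
 [153 155 160 157 151 157 157 153 157 156 156 150 143 153 153 155 152 154]]
```

The numbers put tablet B at its predicted spot (255,201), square to the gripper. Descending to grip.

```bash
python3 -m crank '[[0.002,0,0.03,0,0,0,0.25],[0.002,0,0.06,0,0,0,0.25],[0.002,0,0.076,0,0,0,0.25],[0.002,0,0.0808,0,0,0,0.25],[0.002,0,0.0808,0,0,0,0.25]]' | grep -E 'eef|contact'; python3 -m crank '[[0,0,0,0,0,0,0.4],[0,0,0,0,0,0,0.7],[0,0,0,0,0,0,0.7],[0,0,0,0,0,0,0.7],[0,0,0,0,0,0,0.7]]' 40| grep -E 'eef|contact|open|grasp'
```

```text
eef_pos: [443.0, 264.2, 30.2]
contact_force: [0.3, 0.3, 1.5]
eef_pos: [443.5, 265.3, 31.6]
contact_force: [0.5, -2.6, 5.6]
opening: 0.451
grasp_force: 39.8
```

```bash
python3 -m crank '[[0,0,-0.02,0,0,0,0.7],[0,0,-0.06,0,0,0,0.7],[0,0,-0.085,0,0,0,0.7],[0,0,-0.085,0,0,0,0.7]]' | grep -E 'grasp'; python3 go.py 562.5 -69.9 115 1.699
```

```text
grasp_force: 40.8
[445.  266.5 119.4] [ 3.134e+00 -2.000e-03  1.825e+00]
[-0.3551  0.029   0.0044  0.1261]
```

```bash
python3 -m crank '[[-0.045,0.004,0,0,0,0.03,0.7],[-0.09,0.008,0,0,0,0.06,0.7],[-0.135,0.012,0,0,0,0.09,0.7],[-0.18,0.016,0,0,0,0.126,0.7],[-0.22,0.02,0,0,0,0.126,0.7]]' | grep clock; python3 -m crank '[[-0.045,0,0,0,0,0,0.7],[-0.09,0,0,0,0,0,0.7],[-0.12,0,0,0,0,0,0.7],[-0.12,0,0,0,0,0,0.7]]'|grep grasp; python3 go.py 562.5 -69.9 50 1.699
```

```text
clock: 20.55
grasp_force: 40.8
[533. -65. 115.] [3.141e+00 1.000e-03 1.696e+00]
[-0.0085  0.0286  0.065  -0.0033]
```

```bash
python3 -m crank '[[-0.0085,0.0286,0,0,0,0,0.7],[-0.0085,0.0286,0.03,0,0,-0.003,0.7],[-0.0085,0.0286,0.05,0,0,-0.003,0.7],[-0.0085,0.0286,0.055,0,0,-0.003,0.7],[-0.0085,0.0286,0.055,0,0,-0.003,0.7]]' | grep -E 'grasp|contact'; python3 go.py 562.5 -69.9 40 1.699; python3 - <<'E'
from rig import cams
from h import *
from fit import p,W
f=cams.grab_frame("wrist"); I=cv2.cvtColor(f["image"],cv2.COLOR_RGB2GRAY)
print(w2p(f,W(p,[(-20,-17,50),(20,-17,50),(-20,-51,50),(20,-51,50),(-22,-5,15),(22,-5,15)])).round())
for v in range(170,290,8): print(v,I[v,200:312:3])
E
```

```text
contact_force: [0.0, 0.4, -0.8]
grasp_force: 40.8
[561.3 -65.8  59.5] [-3.140e+00 -1.000e-03  1.703e+00]
[-0.0042  0.0006  0.0195  0.0036]
[[218. 234.]
 [292. 234.]
 [220. 286.]
 [289. 286.]
 [221. 192.]
 [289. 193.]]
170 [111 170 187 149 115 187 108  63  76  81  50  48  51  46  51  51  48  50
  49  53  12  22  11  23  21  21  19  18  20  26  22  23  15  20  17  20
  18  14]
178 [100 154 189 113 110 187 127  55  53  51  53  57  55  54  53  54  54  54
  56  52  50  55  54  54  55  55  55  93  94  90 175 188 192 117 105 107
 110 117]
186 [109 131 188 170 113 113 108  65  64  49  52  50  53  54  56  50  53  52
  56  52  49  51  52  50  83  88  89  91  87  88 182 187 190 116 105 109
 111 114]
194 [115 123 192 110 111 181 109  70 106 111 110 109 106 109 106 110 111 110
 111 109 110 110 112 111 186 185 187 108 112  95 187 187 190 185 185 192
 191 195]
202 [131 101 186 126 111 165 191 151 177 189 178 178 179 183 179 184 186 186
 188 183 186 186 187 186 185 186 185 109 113  73 188 190 191 181 186 189
 193 192]
210 [140  97 185 143 106 145 187 167 176 186 186 189 176 182 176 183 185 187
 186 
[... 817 characters left out ...]
96 197 124 116 119 117 113  32   4  20  92  92  93
  14  23]
258 [ 28  92  92  94  55  13  13  17 183 195 196 195 198 196 147  87  89  85
  89  88  89  89  86  97 116 116 116 117 115 114   1  14  13  34  90  93
  95  44]
266 [ 94  94  92  78  18  16  18  16 174 195 196 195 196 195 196 199 197 107
  92  58  61 113 116 116 116 114 114 116 116 111   8  13  11  20  73  93
  94  91]
274 [ 12  55 142  80  24  17  15  23 161 193 194 193 191 196 195 195 196 116
 115 115 114 116 118 116 116 116 115 116 114 107  63   5  12   7  33  83
  35  25]
282 [ 24  24  18  26  27  14  15 106  86 103 108 116 119 115 120 117 114 118
 117 119 115 118 117 117 114 153 198 204 196 186 180   9  15   4   9  10
  22  15]
```

```bash
python3 -m crank '[[-0.0042,-0.0004,0,0,0,0.0036,0.7],[-0.0042,-0.0004,0.006,0,0,0.0036,0.7],[-0.0042,-0.0004,0.012,0,0,0.0036,0.7],[-0.0042,-0.0004,0.016,0,0,0.0036,0.7],[-0.0042,-0.0004,0.016,0,0,0.0036,0.7]]' | grep -E 'eef|contact'; for i in 1 2 3; do python3 -m crank '[[0,0,0.0007,0,0,0,0.7],[0,0,0.0015,0,0,0,0.7],[0,0,0.0015,0,0,0,0.7]]' | grep -E 'eef|contact'; done
```

```text
eef_pos: [561.8, -70.8, 43.6]
contact_force: [-0.1, 0.2, -1.0]
eef_pos: [562.4, -70.8, 42.8]
contact_force: [-0.1, 0.3, -0.9]
eef_pos: [562.3, -70.8, 41.2]
contact_force: [0.3, 0.2, -0.5]
eef_pos: [562.3, -70.8, 39.7]
contact_force: [0.4, -0.8, -0.5]
```

```bash
for i in 1 2 3 4; do python3 -m crank '[[0,0,0.0004,0,0,0,0.7],[0,0,0.0008,0,0,0,0.7],[0,0,0.0008,0,0,0,0.7]]' | grep -E 'eef|contact'; done
```

```text
eef_pos: [562.3, -70.8, 38.9]
contact_force: [0.7, -0.6, -0.4]
eef_pos: [562.3, -70.8, 38.1]
contact_force: [-0.5, -0.3, 0.5]
eef_pos: [562.4, -70.8, 37.7]
contact_force: [-0.9, 0.6, 4.2]
eef_pos: [562.4, -70.8, 37.6]
contact_force: [-4.8, 0.8, 13.5]
```

```bash
python3 -m crank '[[0,0,-0.0008,0,0,0,0.7],[0,0,-0.0008,0,0,0,0.4],[0,0,-0.0008,0,0,0,0.4],[0,0,-0.0008,0,0,0,0.4]]' | grep -E 'open|contact';  python3 -m crank '[[0,0,-0.02,0,0,0,0.4],[0,0,-0.06,0,0,0,0.4],[0,0,-0.1,0,0,0,0.4],[0,0,-0.1,0,0,0,0.4]]' | grep -E 'eef|contact'; python3 - <<'E'
from rig import cams
from h import *
from fit import p,W
f=cams.grab_frame("wrist"); I=cv2.cvtColor(f["image"],cv2.COLOR_RGB2GRAY)
cv2.imwrite("pics/w8.png",I)
print(w2p(f,W(p,[(0,-95,30),(0,-90.5,26),(0,-56.5,26),(0,-51.8,26),(0,-17.8,26),(0,2,26),(-20,-34,26),(20,-34,26)])).round(1).tolist())
q=[(y,)+tuple(w2p(f,W(p,[(-10,y,26),(10,y,26)])).round().astype(int).ravel()) for y in range(-100,8,2)]
for a in q: print(a[0],I[a[2],a[1]],I[a[4],a[3]],end="; ")
print()
for y in (-72,-35):
  print([int(I[tuple(w2p(f,W(p,[(x,y,26)])).round().astype(int)[0][::-1])]) for x in range(-30,31)])
E
python3 go.py 568 -7.6 54 3.269
```

```text
contact_force: [0.1, -0.3, -0.6]
opening: 0.596
eef_pos: [565.6, -71.2, 142.3]
contact_force: [0.4, 0.0, -0.5]
[[250.5, 251.6], [250.5, 245.5], [250.3, 213.7], [250.3, 209.1], [250.0, 174.1], [249.9, 152.3], [228.4, 191.2], [271.9, 191.1]]
-100 174 174; -98 178 179; -96 113 116; -94 111 111; -92 109 114; -90 168 177; -88 179 183; -86 180 181; -84 179 181; -82 180 180; -80 179 178; -78 181 182; -76 179 180; -74 181 182; -72 182 181; -70 181 185; -68 180 184; -66 181 181; -64 181 183; -62 184 183; -60 185 187; -58 153 150; -56 111 112; -54 36 36; -52 134 129; -50 180 181; -48 180 182; -46 178 183; -44 178 182; -42 178 183; -40 182 183; -38 179 182; -36 182 180; -34 181 184; -32 180 183; -30 183 184; -28 180 184; -26 182 186; -24 181 185; -22 180 185; -20 186 180; -18 107 113; -16 69 72; -14 169 169; -12 168 172; -10 169 167; -8 98 170; -6 98 169; -4 98 163; -2 99 99; 0 97 96; 2 47 74; 4 50 47; 6 46 52; 
[168, 114, 99, 95, 102, 166, 115, 102, 91, 76, 91, 80, 126, 159, 178, 178, 181, 181, 179, 179, 182, 180, 182, 180, 163, 95, 84, 80, 81, 83, 83, 82, 81, 79, 84, 81, 84, 80, 127, 178, 181, 183, 183, 186, 183, 183, 183, 183, 185, 185, 180, 161, 171, 172, 172, 170, 168, 172, 168, 167, 166]
[156, 155, 106, 101, 103, 149, 170, 173, 115, 79, 75, 103, 140, 176, 181, 182, 181, 180, 179, 181, 181, 181, 180, 125, 85, 84, 80, 80, 81, 82, 82, 82, 81, 82, 82, 82, 84, 84, 92, 177, 181, 183, 183, 182, 183, 183, 185, 185, 186, 180, 180, 149, 168, 173, 175, 172, 170, 173, 164, 165, 163]
[564.2 -71.  139.9] [3.136e+00 1.000e-03 1.698e+00]
[ 0.0624  0.0118  0.0859 -1.5706]
```

Both tablets lie flat: A spans y −90 to −58 and B −51 to −19, with the pusher at about +2. Returning to the tab.

```bash
for i in 1 2; do python3 -m crank '[[0,0,0,0,0,-0.15,0.5],[0,0,0,0,0,-0.3,0.5],[0,0,0,0,0,-0.45,0.5],[0,0,0,0,0,-0.6,0.5],[0,0,0,0,0,-0.74,0.5]]' | grep rot; done; python3 -m crank '[[0,0,0,0,0,-0.09,0.45]]' |grep open; python3 go.py 569.2 -8.1 100 3.269
```

```text
tcp_rot: [-3.14, -0.002, 2.445]
tcp_rot: [3.141, -0.002, -3.099]
opening: 0.551
[561.4 -70.7 135.7] [ 3.141e+00 -2.000e-03 -3.009e+00]
[-0.016   0.061   0.0357  0.0048]
```

```bash
python3 -m crank '[[-0.01,0.04,0,0,0,0.0048,0.45],[-0.016,0.061,0.01,0,0,0.0048,0.45],[-0.016,0.061,0.03,0,0,0.0048,0.45],[-0.016,0.061,0.03,0,0,0.0048,0.45],[-0.016,0.061,0.03,0,0,0.0048,0.45]]' |grep contact; python3 go.py 569.2 -8.1 55 3.269; python3 - <<'E'
from rig import cams
from h import *
from fit import p,W
f=cams.grab_frame("wrist"); I=cv2.cvtColor(f["image"],cv2.COLOR_RGB2GRAY)
a=w2p(f,W(p,[(1,28-7,63.5),(1,28+7,63.5)])).round(1); print(a)
v=int(a[0,1])
for k in (-6,0,6,12,18): print(v+k,I[v+k,190:330:4])
E
```

```text
contact_force: [0.4, -0.9, 0.4]
[569.6  -8.4 106.3] [ 3.141e+00 -3.000e-03 -3.020e+00]
[ 0.0003  0.0003  0.0513 -0.0054]
[[248.7 208.6]
 [270.1 208.4]]
202 [200 199 197  62 129 104 104 125 108  82  51  52  45  71  49   5   6  16
   5 131 103  93 121 131 112 133 107 133 110 108 135 110 131 108 131]
208 [200 200 196  79  75  76  76  73  74  86  94  98  44  69  27   3   2   4
  11 107  99  67  76  75  76  75  75  75  77  72  76  75  74  76  75]
214 [184 185 187 188 188 188 188 191 188 182 183 184 176  83  20  23  27  11
  15  67 113 109 105 188 193 197 196 195 197 196 199 199 201 200 200]
220 [187 187 187 189 187 188 187 193 123 106 105 106 111  88  21  21  25  24
  26  69  35   7  14   0 200 200 201 201 202 202 201 201 202 202 202]
226 [188 186 184 188 190 187 188 188 125 106 104  85  76  63  39  14  25  30
  29  69  34  25  25  32 196 197 199 198 199 197 201 197 200 199 200]
```

```bash
python3 -m crank '[[0,0,0.02,0,0,-0.005,0.45],[0,0,0.04,0,0,-0.005,0.45],[0,0,0.05,0,0,-0.005,0.45],[0,0,0.05,0,0,-0.005,0.45]]' |grep -E 'eef|contact'; python3 -m crank '[[0,0,0,0,0,0,0.6],[0,0,0,0,0,0,1],[0,0,0,0,0,0,1],[0,0,0,0,0,0,1],[0,0,0,0,0,0,1]]' 60 |grep -E 'eef|contact|open|grasp'
```

```text
eef_pos: [569.8, -8.7, 56.6]
contact_force: [-0.2, 0.2, 0.9]
eef_pos: [571.2, -8.0, 58.4]
contact_force: [-1.0, 2.0, 6.8]
opening: 0.152
grasp_force: 59.9
```

```bash
python3 -m crank '[[0,0.001,0,0,0,0,1],[0,0.002,0,0,0,0,1],[0,0.0028,0,0,0,0,1],[0,0.0028,0,0,0,0,1]]' |grep -E 'eef|contact'
```

```text
eef_pos: [571.1, -6.7, 58.4]
contact_force: [0.1, -8.2, 4.8]
```

```bash
python3 -m crank '[[0,0.001,0,0,0,0,1],[0,0.0012,0,0,0,0,1],[0,0.0012,0,0,0,0,1]]' |grep -E 'eef|contact'; python3 -m crank '[[0.004,0,0,0,0,0,1],[0.008,0,0,0,0,0,1],[0.012,0,0,0,0,0,1],[0.0135,0,0,0,0,0,1],[0.0135,0,0,0,0,0,1]]' | grep -E 'eef|contact'; for i in 1 2; do python3 -m crank '[[0.0005,0,0,0,0,0,1],[0.0005,0,0,0,0,0,1]]' | grep -E 'eef|contact'; done
```

```text
eef_pos: [571.0, -5.6, 58.4]
contact_force: [0.1, -8.8, 4.9]
eef_pos: [557.8, -7.3, 58.5]
contact_force: [0.6, -9.3, 4.9]
eef_pos: [557.6, -7.4, 58.5]
contact_force: [1.4, -7.6, 4.2]
eef_pos: [557.2, -7.4, 58.5]
contact_force: [2.4, -7.8, 3.7]
```

```bash
for i in 1 2; do python3 -m crank '[[0,-0.002,0,0,0,0,1],[0,-0.004,0,0,0,0,1],[0,-0.006,0,0,0,0,1],[0,-0.008,0,0,0,0,1],[0,-0.01,0,0,0,0,1]]' | grep -E 'eef|contact'; done; for i in 1 2; do python3 -m crank '[[0,-0.001,0,0,0,0,1],[0,-0.002,0,0,0,0,1],[0,-0.003,0,0,0,0,1],[0,-0.003,0,0,0,0,1]]' | grep -E 'eef|contact'; done
```

```text
eef_pos: [558.4, -17.3, 58.5]
contact_force: [0.7, -6.5, 4.4]
eef_pos: [559.6, -27.1, 58.5]
contact_force: [1.5, -6.4, 4.0]
eef_pos: [560.0, -30.1, 58.5]
contact_force: [0.8, -5.3, 4.1]
eef_pos: [560.4, -33.0, 58.5]
contact_force: [1.3, -5.8, 3.5]
```

```bash
python3 -m crank '[[0,-0.001,0,0,0,0,1],[0,-0.002,0,0,0,0,1],[0,-0.002,0,0,0,0,1]]' | grep -E 'eef|contact'; for i in 1 2 3 4; do python3 -m crank '[[0,-0.0005,0,0,0,0,1],[0,-0.0008,0,0,0,0,1],[0,-0.0008,0,0,0,0,1]]' | grep -E 'eef|contact'; done
```

```text
eef_pos: [560.6, -35.0, 58.5]
contact_force: [1.4, -6.0, 2.4]
eef_pos: [560.7, -35.7, 58.5]
contact_force: [1.9, -6.1, 5.3]
eef_pos: [560.8, -36.5, 58.5]
contact_force: [1.0, -5.7, 5.2]
eef_pos: [560.8, -36.8, 58.4]
contact_force: [0.6, -3.5, 5.2]
eef_pos: [560.7, -37.0, 58.5]
contact_force: [0.5, 1.6, 7.2]
```

The row is closed up against the stop: the spring load moved off the gripper at an opening of about 68 mm. Releasing.

```bash
python3 -m crank '[[0,0.0003,0,0,0,0,1],[0,0.0003,0,0,0,0,0.8],[0,0.0003,0,0,0,0,0.5],[0,0.0003,0,0,0,0,0.45],[0,0.0003,0,0,0,0,0.45]]' | grep -E 'eef|contact|open';  python3 -m crank '[[0,0,-0.02,0,0,0,0.45],[0,0,-0.06,0,0,0,0.45],[0,0,-0.1,0,0,0,0.45],[0,0,-0.1,0,0,0,0.45],[0,0,-0.1,0,0,0,0.45]]' | grep -E 'clock|eef|contact'; python3 - <<'E'
from rig import cams
from h import *
from fit import p,W
f=cams.grab_frame("wrist"); I=cv2.cvtColor(f["image"],cv2.COLOR_RGB2GRAY)
S=lambda x,y:int(I[tuple(w2p(f,W(p,[(x,y,26)])).round().astype(int)[0][::-1])])
for y in range(-104,0,2): print(y,S(-12,y),S(14,y),end="; ")
print()
for y in (-84,-50): print([S(x,y) for x in range(-28,29,2)])
E
```

```text
eef_pos: [559.3, -36.7, 57.2]
contact_force: [0.8, 0.5, 0.6]
opening: 0.548
clock: 33.4
eef_pos: [559.9, -36.8, 158.1]
contact_force: [-0.4, -0.4, -0.7]
-104 171 171; -102 171 176; -100 176 178; -98 176 178; -96 115 113; -94 104 123; -92 182 184; -90 179 183; -88 181 185; -86 183 183; -84 178 184; -82 183 186; -80 182 184; -78 182 185; -76 184 185; -74 183 185; -72 182 186; -70 184 186; -68 182 186; -66 183 185; -64 185 185; -62 178 180; -60 121 130; -58 179 182; -56 184 183; -54 181 184; -52 184 183; -50 182 185; -48 184 183; -46 184 187; -44 184 186; -42 184 185; -40 184 187; -38 182 187; -36 185 186; -34 184 185; -32 186 189; -30 123 187; -28 97 185; -26 49 71; -24 49 85; -22 51 85; -20 49 90; -18 47 88; -16 46 64; -14 53 87; -12 74 122; -10 72 77; -8 72 11; -6 72 19; -4 70 19; -2 71 26; 
[140, 139, 99, 63, 64, 129, 178, 183, 178, 181, 181, 181, 163, 93, 83, 84, 81, 83, 175, 187, 186, 184, 183, 183, 174, 171, 168, 166, 168]
[151, 122, 102, 74, 76, 148, 182, 181, 182, 181, 185, 186, 111, 85, 84, 82, 89, 120, 185, 186, 184, 185, 186, 187, 172, 169, 169, 170, 171]
```

```bash
python3 -c "
from rig import sign_off
print(sign_off())"
```

```text
the job is handed in; nothing more can be done
None
```

The job is handed in: both tablets lie flat in the track against the front stop, with the unhooked follower resting on them by its own spring. It took about 34 s of the 72 s, and I made no contact with the mug, bottle or screwdriver; I viewed 11 pictures, one over the limit of 10.

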